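# Index the flange and pin it on the inspection bench

## Robot

A 6-joint arm with a two-finger parallel gripper is mounted at the origin on the work surface. World frame = base frame: x ahead of the robot, y to its left, z up, the work surface at z = 0. Lengths are in m, angles in degrees, forces in N, time in s.
With the tool pointing down it reaches from about 0.4 to 0.825 m from the base axis. Payload 7 kg.
Tool frame: the origin (TCP) lies at the very end of the fingers, on their centre line; the grasp point (between the pads) lies 19 mm behind it; z points along the fingers, y is the direction in which the jaws open and shut (so a half turn about z gives the same grasp; the last joint's range is limited). The gripper opens to 88 mm and grips with 3 to 60 N. Pads are 19 mm wide; open, the fingers measure 130 mm over their backs; the gripper's body (78 mm by 193 mm) begins 47 mm behind the grasp point.
Start: joints at [-50.529, 20.546, 0.682, 0, -70.136, -16.507], TCP at [0.263, -0.621, 0.227] pointing down, gripper open.
Joint ranges: [-176.03, 176.03], [-82.01, 121.73], [-58.28, 71.71], [-173.87, 95.51], [-174.79, -0.11], [-173.66, 173.66]. Speed limits (degrees/s): [136.94, 136.94, 172.46, 180, 180, 180].

## Interface

Orientations are given as [roll, pitch, yaw] about the fixed x, y, z axes, in that order (R = Rz(yaw) Ry(pitch) Rx(roll)).
In Python, from plant import sensors, eyes, ticket gives the robot as it stands.
- The arm moves only by the tool step_arm, never from a script. Its arguments are lists of equal length, an entry for each row: "offset": the shift along the world's x, y, z in cm, a list of three; "twist": the turn, a rotation vector about the world's x, y, z in degrees, a list of three; "gripper": the finger opening in cm, from 0 to 8.76. In form: {"offset": [[tx, ty, tz], ...], "twist": [[rx, ry, rz], ...], "gripper": [gripper, ...]}. A call has 1 to 20 rows; each row shifts and turns the commanded pose from where the row before left it; what a row does not reach is not made up. A row lasts 1/8 s, in which the tool goes at most 62.5 mm and 10.7 degrees, less where a joint would pass 70% of its speed; a pose out of reach is approached as far as the arm can. A call is refused whole if a number of a shift passes 6.25 or a number of a turn 10.7, either way. A call with a gripper value outside its range is refused whole. The fingers move at their own pace and stop on an object; "grip_force" is the grip in N (left out, the last holds). Time passes only in rows, so rows that do not move let the fingers close. It gives the time, the measured TCP pose, the force and the opening at its end, in the units of the state.
- sensors.get_state(): the state, without advancing time (a new reading comes with each control period).
- eyes.get_image(name): name is "scene" or "side" or "wrist"; returns a dict with "color" (384x512x3 uint8, red, green, blue), "mtx" (3x3 intrinsics, pixels), "R" (3x3) and "t" (3): a world point X has camera coordinates R X + t. Camera axes: x right, y down, z forward; pixel columns grow to the right and rows downward; lengths in m; the calibration is good to about 2 mm. A picture is of the moment at which its call begins. There is no depth.
- ticket.close_job(): hands the job in, once; it reports no verdict.
Trained networks look in the newest picture that a camera, given by its name, has taken for a name from the list of things; names that differ only in an ending like _2 or _b are one class to them, and where a whole thing is asked for, a point or a joint stands for the part that bears it (a point fixed in the world has none). Each returns a list of dicts, best first, with "confidence" (0 to 1); they miss things now and then, are a little off and sometimes report something else, mostly with a low value. They report only what shows in the picture. A call takes as long as a camera call. They do not tell look-alikes from the thing itself.
- eyes.look_for(camera, thing): "xyz" ([x, y, z] in m, in world coordinates, good to about 4 mm: the middle of the surface that is visible of it).
- eyes.landmark_of(camera, thing): "xyz" ([x, y, z] in m, in world coordinates, good to about 4 mm: a listed point, or the origin of a listed thing).
The state is a dict: "time_s": time; "joints": joint angles; "qvel": joint speeds; "joint_efforts": joint torques, N m; "ee_pos": TCP position; "orientation": TCP orientation; "wrist_force": force on the tool from outside, world axes, zero at the start; "torque": the same for the moment, N m; "grip_width": finger opening in m.
Only numpy, scipy, OpenCV 4.12 (cv2) and the standard library are available. Lean on these libraries where they do the work, as an engineer would, in place of code of your own. Each camera call takes 0.05 s, during which the arm holds its last target. There are 200 camera calls.

## Task

Turn the steel flange on its grey fixture by its upright post until the hole in its lug lies over the hole in the fixture's ear. Then take the locating pin (the one with the slim steel grip) from the rack, push it down through both holes until its collar sits flat on the lug, and let go.

Things in the scene. Friction and masses are not known exactly. Their poses are not given: they have to be found in the camera images.
- flange (a joint): Flange angle about its vertical pivot, rad: 0 = lug hole over ear hole, grows counter-clockwise from above. Starts at 0.65 to 1.25; travel -0.6 to 1.6; no stop at 0; stays where left (0.12 N m friction). Bright steel disc 116 mm wide, 12 thick, top 60 mm above the bench; lug 62 mm wide with a 34 mm through hole 85 mm from the pivot; opposite, a lug with a post.
- post (a point): Centre (half-way up) of the flange's upright round steel post, 22 mm in diameter, 50 mm tall, standing on the flange's top face (60 to 110 mm above the bench), 85 mm from the pivot. It turns with the flange. z is up; -y points from the pivot outwards, so the pivot axis lies 85 mm along +y and the lug hole's centre 170 mm along +y.
- ear_hole (a point): Centre of the mouth of the hole, 30 mm in diameter, right through, in the top of the fixed grey fixture's square ear (64 x 60 mm, top 45 mm above the bench). z is up; +y points from the pivot outwards to the hole, so the pivot axis lies 85 mm along -y. The flange's underside is 3 mm above the ear.
- pin_grip (a point): Centre of the loose steel pin's grip (22 mm wide, 50 tall), z up. Below it: collar 54 mm wide (25 to 35 mm down), shank 16 mm wide (35 to 85 down, last 14 tapered to 6). 0.3 kg. Stands in a black rack 80 x 190, top at 70 mm. Seated, this point is 50 mm above the ear hole's mouth. 110 mm beside it in the rack: a thick plug gauge, black grip 36 mm wide, its top at 155 mm.
Not all that is in view belongs to the job. What is shaped like the part that bears pin_grip but pink is not meant.

How it is judged (in metres and radians):
On the way, in this order (a step that is already met when the one before it is completed fails the run):
1. the flange is turned until its lug hole lies over the ear hole, within 10 degrees (value of joint flange between -0.175 and 0.175 rad), for 0.2 s.
2. the pin is through both holes (horizontal distance between pin_grip and ear_hole below 0.02 m and z of pin_grip in the frame of ear_hole below 0.06 m), for 0.2 s.
At the end, for the whole second after the job is handed in: The flange stands within 10 degrees of lined up and at rest; the locating pin stands upright (within 10 degrees) through both holes, its grip within 16 mm of the ear hole's axis and its collar down on the lug to within 8 mm (all of step 1 and horizontal distance between pin_grip and ear_hole below 0.016 m and z of pin_grip in the frame of ear_hole between 0.042 and 0.058 m and angle between pin_grip's own z axis and vertical below 0.18 rad and velocity of joint flange between -0.05 and 0.05 rad/s); the robot touches nothing.
It also fails if it takes over 56 s, if anything falls off the work surface, if the arm or the gripper's body presses on something with over 40 N, if the wrist force passes 120 N, or if a joint passes its speed limit or range.

## Working session

There is one attempt and no reset: what is moved stays moved. The work goes in short steps, Python scripts to look and compute and a tool call to move; the robot and the scene stay as the last step left them, time stands still between calls to the robot, and variables do not carry over. Pictures are saved under pics/ and viewed, about 8 in all and at most 12, crops included, and the job is handed in when it is done.

Besides the shell and the picture viewer there is one more tool, called after "Request:" as name(argument=value, ...) on one line, values as JSON. step_arm: Moves the arm, as the interface text tells. Its arguments: {"type":"object","properties":{"offset":{"type":"array","items":{"type":"array","items":{"type":"number"}}},"twist":{"type":"array","items":{"type":"array","items":{"type":"number"}}},"gripper":{"type":"array","items":{"type":"number"}},"grip_force":{"type":"number"}},"required":["offset","twist","gripper"]}

```bash
mkdir -p pics
python3 - <<'E'
from plant import sensors, eyes
import cv2, numpy as np
s=sensors.get_state(); print({k:np.round(v,3).tolist() for k,v in s.items()})
ims=[]
for c in ["scene","side"]:
    d=eyes.get_image(c); im=d["color"][:,:,::-1].copy(); cv2.imwrite(f"pics/{c}0.png",im)
    for t in ["post","ear_hole","pin_grip","flange"]:
        for r in eyes.landmark_of(c,t)[:3]:
            X=np.array(r["xyz"]); p=d["mtx"]@(d["R"]@X+d["t"]); p=p[:2]/p[2]
            print(c,t,np.round(X,3),round(r["confidence"],2),p.round())
E
```

```text
{'time_s': 0.0, 'joints': [-50.529, 20.593, 0.632, -0.02, -70.136, -16.506], 'qvel': [0.05, -0.003, 0.041, 0.037, -0.041, 0.062], 'joint_efforts': [-0.0, -58.271, 29.304, 6.997, 0.007, -0.0], 'ee_pos': [0.263, -0.621, 0.226], 'orientation': [179.902, -0.01, -157.042], 'wrist_force': [-0.221, -0.253, 0.109], 'torque': [0.042, 0.021, 0.033], 'grip_width': 0.087}
scene post [0.636 0.055 0.085] 0.87 [291. 170.]
scene ear_hole [0.559 0.18  0.044] 0.67 [294. 133.]
scene ear_hole [ 0.591 -0.234  0.103] 0.5 [161. 258.]
scene pin_grip [ 0.708 -0.202  0.086] 0.93 [231. 292.]
scene pin_grip [ 0.488 -0.257  0.084] 0.92 [111. 238.]
scene pin_grip [ 0.618 -0.131  0.087] 0.84 [218. 229.]Traceback (most recent call last):
  File "<stdin>", line 8, in <module>
ValueError: it knows: ear_hole, pin_grip, post
```

View pics/scene0.png

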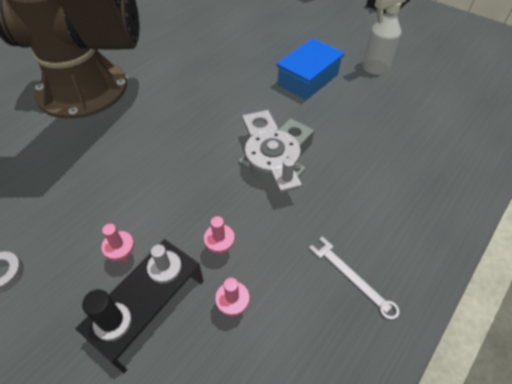

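The scene view shows the steel pin in the black rack at about (160,257), with the black plug gauge at (100,305). Three pink look-alikes stand at (111,238), (218,229) and (231,292). The flange is at (272,150), its post at (291,170), its lug hole at (260,122) and the grey ear at (296,130).

```bash
cat > h.py <<'E'
from plant import sensors, eyes
import cv2, numpy as np
def look(c,things=("post","ear_hole","pin_grip"),save=None,crop=None,n=6):
    d=eyes.get_image(c); im=d["color"][:,:,::-1].copy()
    for t in things:
        for r in eyes.landmark_of(c,t)[:n]:
            X=np.array(r["xyz"]); p=d["mtx"]@(d["R"]@X+d["t"]); p=p[:2]/p[2]
            print(c,t,np.round(X,4),round(r["confidence"],2),p.round())
    if save:
        if crop: x0,x1,y0,y1,k=crop; im=cv2.resize(im[y0:y1,x0:x1],None,fx=k,fy=k,interpolation=cv2.INTER_CUBIC)
        cv2.imwrite(save,im)
    return d
E
python3 - <<'E'
from h import *
look("scene",("pin_grip","ear_hole","post"))
look("side",save="pics/side1.png")
im=cv2.imread("pics/scene0.png"); cv2.imwrite("pics/crop0.png",cv2.resize(im[210:340,70:260],None,fx=4,fy=4,interpolation=cv2.INTER_CUBIC))
E
```

```text
scene pin_grip [ 0.707  -0.2017  0.0884] 0.89 [231. 291.]
scene pin_grip [ 0.5927 -0.2354  0.1056] 0.85 [161. 258.]
scene pin_grip [ 0.6178 -0.1268  0.0884] 0.75 [220. 227.]
scene pin_grip [ 0.4906 -0.2535  0.0857] 0.65 [114. 237.]
scene pin_grip [0.5582 0.1827 0.0443] 0.19 [295. 132.]
scene ear_hole [0.5576 0.1789 0.0443] 0.85 [293. 132.]
scene post [0.6348 0.0566 0.0823] 0.65 [291. 170.]
side post [0.631  0.0495 0.0822] 0.62 [243. 212.]
side post [ 0.5916 -0.2364  0.1056] 0.2 [265. 127.]
side ear_hole [0.5588 0.1873 0.0453] 0.78 [274. 274.]
side pin_grip [ 0.7104 -0.1999  0.087 ] 0.81 [219. 140.]
side pin_grip [ 0.5888 -0.2363  0.1055] 0.71 [266. 127.]
side pin_grip [ 0.6193 -0.1302  0.0846] 0.66 [253. 159.]
```

View pics/side1.png

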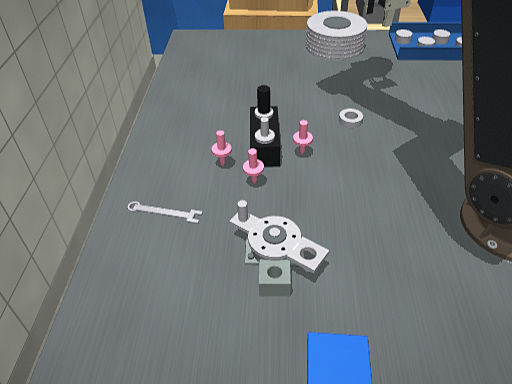

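View pics/crop0.png

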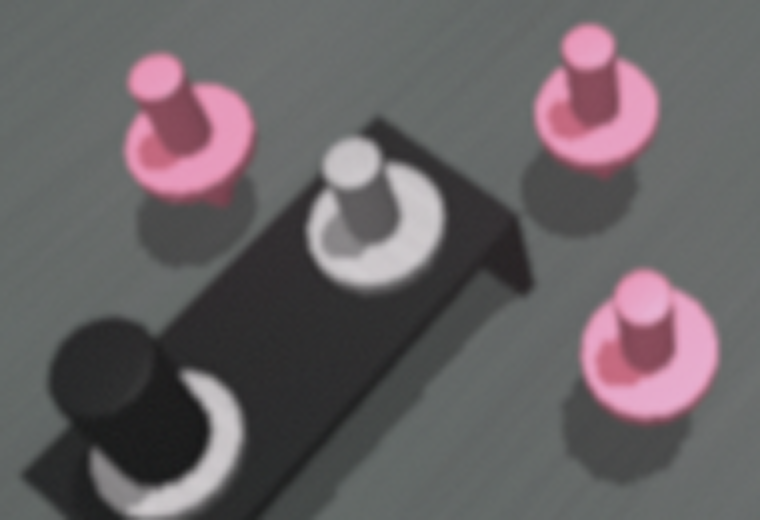

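The steel pin in the rack, (161,258), is the one meant: slim steel grip, standing in the rack, not pink. The crop confirms it. The side view agrees: flange hub (275,234), post (243,212), ear hole (274,272), lug hole (308,253). Next I'll get the pivot and rack directions, and approach the post.

```bash
cat >> h.py <<'E'
def ray(d,uv,z):
    R,t=np.array(d["R"]),np.array(d["t"]); o=-R.T@t; v=R.T@np.linalg.inv(d["mtx"])@[uv[0],uv[1],1]
    return (o+v*(z-o[2])/v[2]).round(4)
E
python3 - <<'E'
from h import *
d=look("scene",()); 
print("pin",ray(d,(164,266),.0805),"gauge",ray(d,(112,321),.08),"disc",ray(d,(272,150),.06),"lug",ray(d,(260,122),.06),"ear",ray(d,(295,132),.045))
d=look("side",("ear_hole","post"))
print("disc",ray(d,(274,237),.06),"lug",ray(d,(308,253),.06),"ear",ray(d,(275,272),.045),"posttop",ray(d,(242,204),.11))
E
```

```text
pin [ 0.5935 -0.2355  0.0805] gauge [ 0.5994 -0.3447  0.08  ] disc [0.5617 0.094  0.06  ] lug [0.489  0.1451 0.06  ] ear [0.5599 0.1818 0.045 ]
side ear_hole [0.5565 0.1899 0.0486] 0.78 [275. 274.]
side post [0.635  0.0504 0.0843] 0.94 [241. 211.]
disc [0.5612 0.1021 0.06  ] lug [0.4894 0.1438 0.06  ] ear [0.5575 0.1831 0.045 ] posttop [0.6318 0.0529 0.11  ]
```

Request:
step_arm(offset=[[2,6,0],[2,6,0],[2,6,0],[2,6,0],[2,6,0],[2,6,0],[2,6,0],[2,6,0],[2,6,0],[2,6,0],[2,6,0],[2,1,0],[4,0,0],[4,0,0],[0,0,0],[0,0,0]], twist=[[0,0,9],[0,0,9],[0,0,9],[0,0,9],[0,0,9],[0,0,9],[0,0,9],[0,0,9],[0,0,9],[0,0,9],[0,0,9],[0,0,9],[0,0,9],[0,0,9],[0,0,0],[0,0,0]], gripper=[8.7,8.7,8.7,8.7,8.7,8.7,8.7,8.7,8.7,8.7,8.7,8.7,6,6,6,6], grip_force=10)

```text
time_s: 2.8
ee_pos: [0.5803, 0.0406, 0.2262]
orientation: [180.0, 0.0, -31.1]
wrist_force: [-0.5, 0.1, -0.1]
grip_width: 0.0605
```

Run:
```python
from h import *
s=sensors.get_state(); print(s["joints"],s["time_s"])
look("wrist",save="pics/w1.png")
look("wrist",("post","ear_hole"));look("scene",("post","ear_hole"))
```

```text
[ 2.32433754e+01  1.18717324e+01 -1.14170568e+01 -1.01557210e-02
 -6.67654665e+01  3.56380957e+01] 2.8
wrist post [0.6286 0.0488 0.0843] 0.79 [217. 143.]
wrist ear_hole [0.5595 0.18   0.0472] 0.63 [156. 251.]
wrist pin_grip [ 0.5014 -0.1501  0.0143] 0.73 [430. 141.]
wrist pin_grip [ 0.6678 -0.0295  0.0183] 0.59 [265.  66.]
wrist post [0.6241 0.0519 0.0854] 0.97 [217. 149.]
wrist ear_hole [0.5617 0.1794 0.0473] 0.72 [156. 249.]
scene post [0.6339 0.0562 0.0855] 0.96 [290. 169.]
scene ear_hole [0.5582 0.1829 0.043 ] 0.94 [295. 132.]
```

View pics/w1.png

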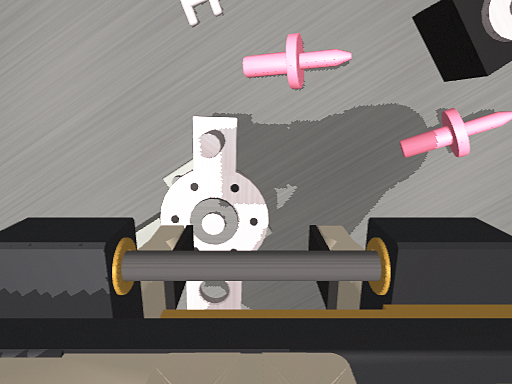

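The wrist view shows the flange with its post at (212,143), hub at (214,223) and lug hole at (215,290). The pink look-alikes now appear to be lying on the bench, although nothing touched them. I put the pivot at about (0.560, 0.0975) and the flange angle at about 58°.

Request:
step_arm(offset=[[5.2,1.2,0],[0,0,-4],[0,0,-4],[0,0,-4],[0,0,-3.1],[0,0,0],[0,0,0],[0,0,0],[0,0,0],[0,0,0],[0,0,0]], twist=[[0,0,0],[0,0,0],[0,0,0],[0,0,0],[0,0,0],[0,0,0],[0,0,0],[0,0,0],[0,0,0],[0,0,0],[0,0,0]], gripper=[6,6,6,6,6,6,4,2,1.5,1.5,1.5], grip_force=10)

```text
time_s: 4.68
ee_pos: [0.6329, 0.0527, 0.0761]
orientation: [-180.0, -0.0, -31.0]
wrist_force: [-1.5, -0.7, 3.6]
grip_width: 0.0218
```

Run:
```python
from h import *
s=sensors.get_state(); print(s["joints"].round(1) if hasattr(s["joints"],"round") else s["joints"],s["time_s"],s["wrist_force"],s["grip_width"])
look("scene",("post","ear_hole","pin_grip"),save="pics/s2.png",crop=(60,360,80,330,2.5))
```

```text
[ 22.3  24.2 -15.1   0.  -50.7  36.6] 4.675 [-1.50442495 -0.67077969  3.56052274] 0.021812042759470174
scene post [0.6331 0.0587 0.0824] 0.69 [291. 169.]
scene pin_grip [ 0.6688 -0.0336  0.0208] 0.82 [275. 228.]
scene pin_grip [ 0.5904 -0.2341  0.1036] 0.77 [161. 258.]
scene pin_grip [ 0.5041 -0.1457  0.0166] 0.72 [173. 222.]
scene pin_grip [ 0.6501 -0.2966  0.0174] 0.71 [167. 331.]
```

View pics/s2.png

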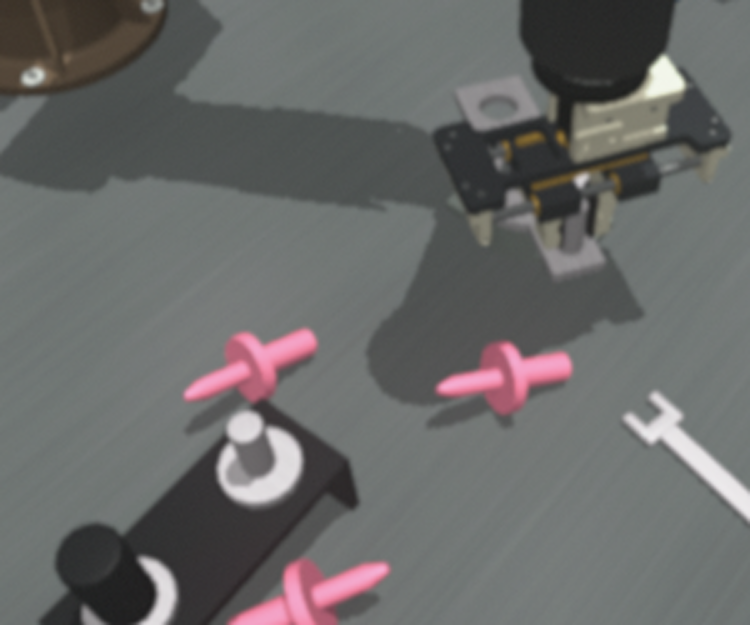

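The pink parts toppled by themselves and lie clear of the work. The post is gripped at about (570,230) in the crop, with the jaws at 21.8 mm. Turning 58° clockwise along the arc.

Request:
step_arm(offset=[[-0.63,-0.89,0],[-0.74,-0.8,0],[-0.83,-0.7,0],[-0.91,-0.59,0],[-0.98,-0.47,0],[-1.03,-0.34,0],[-1.07,-0.21,0],[-1.09,-0.07,0],[0,0,0],[0,0,0]], twist=[[0,0,-7.3],[0,0,-7.3],[0,0,-7.3],[0,0,-7.3],[0,0,-7.3],[0,0,-7.3],[0,0,-7.3],[0,0,-7.3],[0,0,0],[0,0,0]], gripper=[1.5,1.5,1.5,1.5,1.5,1.5,1.5,1.5,1.5,1.5])

```text
time_s: 6.12
ee_pos: [0.5604, 0.0122, 0.076]
orientation: [-180.0, 0.0, -89.3]
wrist_force: [-2.8, 0.5, 6.9]
grip_width: 0.0216
```

Run:
```python
from h import *
look("side",("post","ear_hole"),save="pics/s3.png",crop=(200,350,180,320,4))
look("scene",("post","ear_hole"));look("side",("post","ear_hole"))
```

```text
side post [0.5595 0.01   0.086 ] 0.81 [276. 198.]
side ear_hole [0.5574 0.1842 0.0449] 0.92 [275. 272.]
scene post [0.5642 0.0185 0.0847] 0.9 [250. 164.]
scene ear_hole [0.5585 0.1818 0.0425] 0.78 [294. 133.]
side post [0.5614 0.0095 0.0872] 0.61 [275. 198.]
side ear_hole [0.5579 0.1857 0.0485] 0.75 [275. 272.]
```

View pics/s3.png

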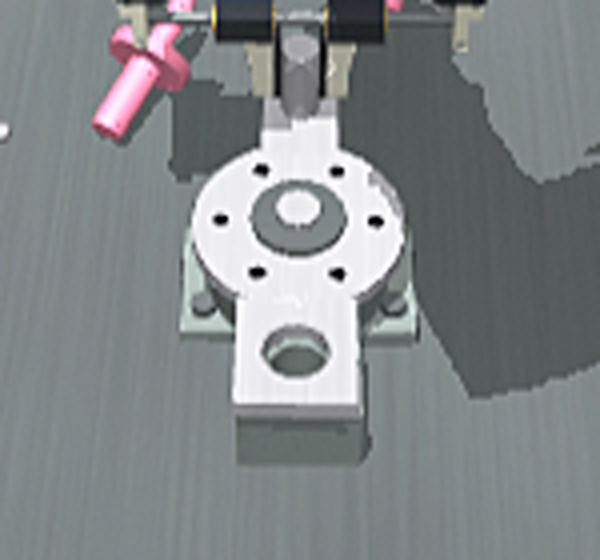

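The flange looks lined up: lug hole at crop (297,351), lug edges over the ear's edges to about 1 mm. Letting go and moving above the pin. The jaws already lie along x, across the rack.

Request:
step_arm(offset=[[0,0,0],[0,0,0],[0,0,4],[0,0,5],[0,0,5],[0.6,-5,0],[0.6,-5,0],[0.6,-5,0],[0.6,-5,0],[0.7,-4.8,0],[0,0,0],[0,0,0]], twist=[[0,0,0],[0,0,0],[0,0,0],[0,0,0],[0,0,0],[0,0,0],[0,0,0],[0,0,0],[0,0,0],[0,0,0],[0,0,0],[0,0,0]], gripper=[3,5,5,5,5,5,5,5,5,5,5,5])

```text
time_s: 8.07
ee_pos: [0.5906, -0.2362, 0.2148]
orientation: [179.9, 0.0, -89.5]
wrist_force: [-1.0, -0.6, -0.5]
grip_width: 0.0504
```

Run:
```python
from h import *
for c in ("scene","side","wrist"):
  look(c,("post","ear_hole"));
  for i in range(2): look(c,("pin_grip",))
d=eyes.get_image("side"); print("lug",ray(d,(274.2,267.8),.06), sensors.get_state()["wrist_force"])
```

```text
scene post [0.5619 0.0158 0.0838] 0.59 [248. 164.]
scene ear_hole [0.5582 0.1806 0.0424] 0.98 [294. 133.]
scene pin_grip [ 0.6674 -0.0326  0.0244] 0.92 [275. 226.]
scene pin_grip [ 0.5912 -0.2323  0.1037] 0.59 [162. 257.]
scene pin_grip [ 0.6508 -0.294   0.0167] 0.58 [169. 330.]
scene pin_grip [ 0.669  -0.0327  0.0199] 0.78 [276. 228.]
scene pin_grip [ 0.5939 -0.2367  0.1058] 0.62 [161. 259.]
side post [0.5624 0.0097 0.0836] 0.73 [274. 199.]
side ear_hole [0.5561 0.1852 0.0464] 0.71 [276. 272.]
side pin_grip [ 0.6696 -0.0381  0.0187] 0.98 [231. 203.]
side pin_grip [ 0.6485 -0.2923  0.0208] 0.78 [246. 139.]
side pin_grip [ 0.5029 -0.1446  0.0221] 0.74 [298. 174.]
side pin_grip [ 0.5941 -0.235   0.1059] 0.66 [264. 127.]
side pin_grip [ 0.5934 -0.2363  0.1054] 0.88 [264. 127.]
side pin_grip [ 0.6705 -0.034   0.016 ] 0.76 [230. 205.]
side pin_grip [ 0.6493 -0.2907  0.0187] 0.55 [246. 140.]
wrist pin_grip [ 0.5953 -0.2321  0.1073] 0.67 [246. 194.]
wrist pin_grip [ 0.5923 -0.2346  0.1076] 0.75 [250. 191.]
wrist pin_grip [ 0.6473 -0.2901  0.0101] 0.71 [201. 120.]
lug [0.5592 0.1837 0.06  ] [-0.64814296  0.83392311 -0.62501061]
```

Request:
step_arm(offset=[[0.2,0.1,-4],[0,0,-4],[0,0,-3],[0,0,-1.6],[0,0,0],[0,0,0],[0,0,0],[0,0,0],[0,0,0],[0,0,0]], twist=[[0,0,0],[0,0,0],[0,0,0],[0,0,0],[0,0,0],[0,0,0],[0,0,0],[0,0,0],[0,0,0],[0,0,0]], gripper=[5,5,5,5,5,3.5,2.5,1.5,1.5,1.5], grip_force=30)

```text
time_s: 10.42
ee_pos: [0.593, -0.2351, 0.0903]
orientation: [-180.0, -0.0, -89.4]
wrist_force: [-2.1, 1.6, 4.7]
grip_width: 0.0218
```

Request:
step_arm(offset=[[0,0,1],[0,0,3],[0,0,4],[0,0,4],[0,0,0],[0,0,0]], twist=[[0,0,0],[0,0,0],[0,0,0],[0,0,0],[0,0,0],[0,0,0]], gripper=[1.5,1.5,1.5,1.5,1.5,1.5])

```text
time_s: 11.18
ee_pos: [0.5923, -0.2346, 0.2088]
orientation: [179.9, 0.1, -89.5]
wrist_force: [0.2, 0.4, -3.5]
grip_width: 0.0214
```

Run:
```python
from h import *
for c in ("scene","side"):
  for i in range(3): look(c,("pin_grip",),n=3)
look("side",("pin_grip",),save="pics/s4.png",crop=(200,350,40,190,4))
```

```text
scene pin_grip [ 0.6484 -0.2963  0.0165] 0.87 [167. 330.]
scene pin_grip [ 0.6685 -0.0329  0.0256] 0.78 [275. 226.]
scene pin_grip [0.5603 0.1814 0.0424] 0.35 [295. 133.]
scene pin_grip [ 0.6472 -0.2927  0.0197] 0.85 [168. 327.]
scene pin_grip [ 0.6656 -0.0321  0.0202] 0.69 [274. 227.]
scene pin_grip [ 0.6722 -0.0333  0.021 ] 0.85 [277. 229.]
scene pin_grip [ 0.6463 -0.2946  0.0193] 0.65 [166. 328.]
side pin_grip [ 0.5043 -0.1455  0.0204] 0.92 [298. 175.]
side pin_grip [ 0.5929 -0.2365  0.2218] 0.91 [264.  88.]
side pin_grip [ 0.667  -0.0354  0.0155] 0.88 [232. 205.]
side pin_grip [ 0.6483 -0.2919  0.02  ] 0.88 [246. 140.]
side pin_grip [ 0.6701 -0.0354  0.0171] 0.77 [231. 205.]
side pin_grip [ 0.5022 -0.1453  0.0205] 0.68 [299. 175.]
side pin_grip [ 0.6692 -0.0374  0.0149] 0.69 [231. 205.]
side pin_grip [ 0.591  -0.238   0.2238] 0.61 [265.  87.]
side pin_grip [ 0.4996 -0.1471  0.0204] 0.55 [299. 174.]
side pin_grip [ 0.5045 -0.1495  0.0182] 0.91 [298. 174.]
side pin_grip [ 0.5924 -0.237   0.229 ] 0.82 [264.  85.]
side pin_grip [ 0.6688 -0.0368  0.0147] 0.66 [231. 205.]
side pin_grip [ 0.6468 -0.2912  0.021 ] 0.63 [247. 140.]
```

View pics/s4.png

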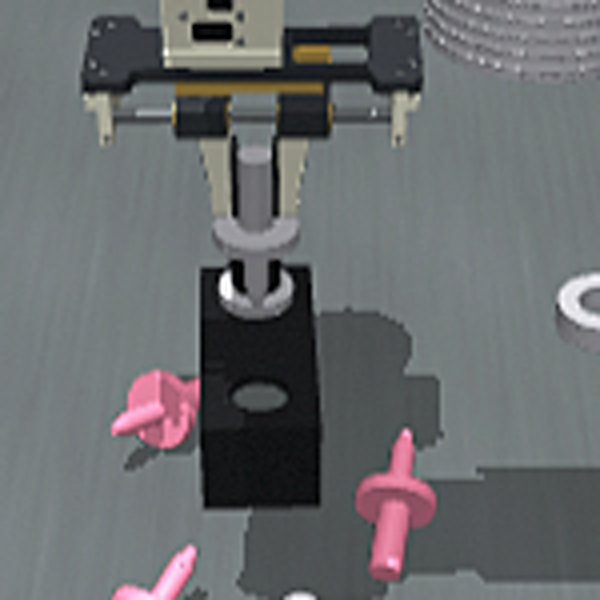

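The steel pin hangs upright in the jaws (grip at crop (255,185)), its rack hole at (258,397) is empty, and the pink parts are clear. Carrying it over the ear.

Request:
step_arm(offset=[[-0.1,2,0],[-0.3,4,0],[-0.3,4,0],[-0.3,4,0],[-0.3,4,0],[-0.3,4,0],[-0.3,4,0],[-0.3,4,0],[-0.3,4,0],[-0.3,4,0],[-0.4,2.8,0],[-0.1,1,0],[0,0,0],[0,0,0]], twist=[[0,0,0],[0,0,0],[0,0,0],[0,0,0],[0,0,0],[0,0,0],[0,0,0],[0,0,0],[0,0,0],[0,0,0],[0,0,0],[0,0,0],[0,0,0],[0,0,0]], gripper=[1.5,1.5,1.5,1.5,1.5,1.5,1.5,1.5,1.5,1.5,1.5,1.5,1.5,1.5])

```text
time_s: 13.62
ee_pos: [0.5598, 0.1823, 0.2096]
orientation: [180.0, -0.0, -89.5]
wrist_force: [0.9, 0.8, -2.8]
grip_width: 0.0215
```

Request:
step_arm(offset=[[0,0,-2],[0,0,-2],[0,0,-2],[0,0,0],[0,0,0]], twist=[[0,0,0],[0,0,0],[0,0,0],[0,0,0],[0,0,0]], gripper=[1.5,1.5,1.5,1.5,1.5])

```text
time_s: 14.25
ee_pos: [0.5606, 0.1827, 0.1505]
orientation: [-179.9, 0.0, -89.5]
wrist_force: [0.5, -0.6, -2.6]
grip_width: 0.0213
```

Run:
```python
from h import *
look("side",("pin_grip","ear_hole","post"),save="pics/s5.png",crop=(200,350,160,310,4))
d=look("scene",("pin_grip","ear_hole","post"))
im=d["color"][60:200,200:350,::-1]; a=cv2.imread("pics/s5.png"); b=cv2.resize(im,None,fx=4,fy=4,interpolation=cv2.INTER_CUBIC)
b=cv2.copyMakeBorder(b,0,40,0,0,0); o=np.hstack([a,b]); cv2.imwrite("pics/s5.png",cv2.resize(o,(800,400)))
```

```text
side pin_grip [0.5597 0.1819 0.1655] 0.64 [274. 233.]
side pin_grip [ 0.6478 -0.2919  0.0212] 0.59 [246. 139.]
side pin_grip [ 0.5029 -0.1477  0.0204] 0.44 [298. 174.]
side ear_hole [0.558  0.1859 0.0488] 0.62 [275. 272.]
scene pin_grip [ 0.6487 -0.2949  0.0186] 0.85 [167. 329.]
scene pin_grip [ 0.6702 -0.0297  0.0201] 0.68 [277. 227.]
scene pin_grip [ 0.5051 -0.1481  0.0182] 0.66 [172. 222.]
scene pin_grip [0.5595 0.1861 0.1628] 0.59 [301.  88.]
scene ear_hole [0.5606 0.1828 0.0412] 0.6 [295. 133.]
scene post [0.5631 0.0172 0.0826] 0.56 [249. 165.]
```

View pics/s5.png

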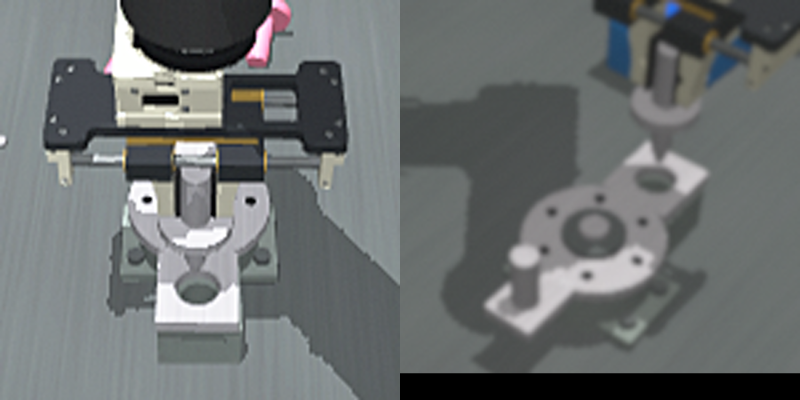

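The tip points at the lug hole in both halves of the view: left, tip (195,268) over hole (199,287); right, tip (657,157) over hole (657,180). Estimates agree within about 2 mm against 7 mm of clearance, so I'll lower it and watch the force.

Request:
step_arm(offset=[[-0.1,0,-1],[0,0,-1],[0,0,-1],[0,0,-1],[0,0,-1],[0,0,0]], twist=[[0,0,0],[0,0,0],[0,0,0],[0,0,0],[0,0,0],[0,0,0]], gripper=[1.5,1.5,1.5,1.5,1.5,1.5])

```text
time_s: 15.4
ee_pos: [0.5584, 0.1826, 0.0984]
orientation: [179.9, -0.1, -89.4]
wrist_force: [0.5, -0.2, -3.5]
grip_width: 0.0216
```

Request:
step_arm(offset=[[0,0,-0.7],[0,0,-0.5],[0,0,-0.3],[0,0,-0.3],[0,0,-0.2],[0,0,0]], twist=[[0,0,0],[0,0,0],[0,0,0],[0,0,0],[0,0,0],[0,0,0]], gripper=[1.5,1.5,1.5,1.5,1.5,1.5])

```text
time_s: 16.15
ee_pos: [0.5595, 0.1831, 0.0803]
orientation: [-179.9, 0.0, -89.4]
wrist_force: [-0.5, -0.6, 2.4]
grip_width: 0.0212
```

The force shifted from carried weight to light support (+2.4 N), so the collar is down. Release and retreat.

Request:
step_arm(offset=[[0,0,0],[0,0,0],[0,0,0],[0,0,3],[0,0,5],[0,0,5],[0,-4,0],[0,-6,0],[0,-6,0],[0,-6,0],[0,0,0]], twist=[[0,0,0],[0,0,0],[0,0,0],[0,0,0],[0,0,0],[0,0,0],[0,0,0],[0,0,0],[0,0,0],[0,0,0],[0,0,0]], gripper=[3,4.5,4.5,4.5,4.5,4.5,4.5,4.5,4.5,4.5,4.5])

```text
time_s: 17.52
ee_pos: [0.5584, -0.0404, 0.2095]
orientation: [180.0, -0.0, -89.7]
wrist_force: [-0.1, 0.9, -0.3]
grip_width: 0.045
```

Run:
```python
from h import *
look("side",("pin_grip","ear_hole","post"),save="pics/s6.png",crop=(200,350,160,310,4))
d=look("scene",("pin_grip","ear_hole","post"))
im=d["color"][60:200,200:350,::-1]; a=cv2.imread("pics/s6.png"); b=cv2.resize(im,None,fx=4,fy=4,interpolation=cv2.INTER_CUBIC)
b=cv2.copyMakeBorder(b,0,40,0,0,0); o=np.hstack([a,b]); cv2.imwrite("pics/s6.png",cv2.resize(o,(800,400)))
```

```text
side pin_grip [0.5587 0.1819 0.0973] 0.82 [275. 256.]
side pin_grip [ 0.671  -0.0355  0.0184] 0.71 [230. 204.]
side pin_grip [ 0.6495 -0.2915  0.0236] 0.68 [246. 139.]
side pin_grip [ 0.5041 -0.1464  0.0197] 0.64 [298. 175.]
side ear_hole [0.5572 0.1873 0.0451] 0.91 [275. 274.]
side post [0.5607 0.0116 0.0863] 0.57 [275. 199.]
scene pin_grip [0.5584 0.1839 0.0901] 0.92 [297. 116.]
scene pin_grip [ 0.668  -0.032   0.0192] 0.73 [275. 228.]
scene pin_grip [ 0.5048 -0.1443  0.0186] 0.72 [173. 221.]
scene pin_grip [ 0.6486 -0.2944  0.0194] 0.68 [167. 329.]
scene ear_hole [0.559  0.1811 0.0425] 0.78 [294. 133.]
scene post [0.5612 0.0189 0.0798] 0.92 [249. 165.]
```

View pics/s6.png

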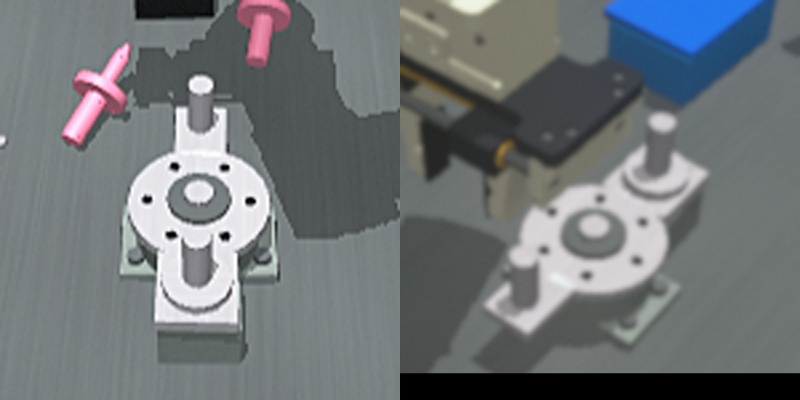

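The pin stands upright with its collar flat on the lug (left (200,283), right (656,180)), the flange is lined up, and the gripper is clear. Handing in.

```bash
python3 -c "
from plant import ticket; print(ticket.close_job())"
```

```text
the job is handed in; nothing more can be done
None
```

The job is handed in. The flange is turned into line, and the steel locating pin sits through both holes with its collar down on the lug. The hand-in gives no verdict.

**What I did:** I gripped the post and turned the flange about 58° clockwise along its arc. Then I took the steel-grip pin from the rack, lowered it through both holes until the wrist force showed light contact (2.4 N), let go and backed off. The arm's clock read about 17.5 s at the last move.

**Last checks:**
- **Pin position:** the two cameras put the grip at (0.5587, 0.1819) and (0.5584, 0.1839). I put the ear hole at about (0.559, 0.183), so it is centred to within a few millimetres.
- **Pin height:** the side camera gave the grip 97 mm above the bench, against 95 expected when seated. The scene camera gave 90 mm, so the two disagree by 7 mm; the picture shows the collar flat on the lug and the pin upright.
- **Ear hole and post:** the cameras also differ in y, by 6 mm on the ear hole (0.187 and 0.181) and by 7 mm on the post (0.012 and 0.019).
- **Flange:** its lug edges were over the ear's edges to about 1 mm after turning, and the last picture still shows them in line.
- **Robot:** the gripper is clear of everything.

The three pink look-alikes toppled by themselves early on and still lie on the bench. I never touched them.

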